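# Slide the tray of fresh models in behind the air pillar

### The arm

A 6-joint arm with a two-finger parallel gripper is mounted at the origin on a cart in front of the work surface, level with it; the furniture and walls round the work are solid. World frame = base frame: x ahead of the robot, y to its left, z up, the work surface at z = 0. Lengths are in mm, angles in rad, forces in N, time in s.
With the tool pointing down it reaches from about 400 to 925 mm from the base axis. Payload 12.5 kg.
Tool frame: the origin (TCP) lies between the finger pads; the fingertips stand 11 mm ahead of it and the grasp point (between the pads) lies 8 mm behind it; z points along the fingers, y is the line along which they close (so a half turn about z gives the same grasp; the last joint's range is limited). The gripper opens to 95 mm and grips with 3 to 60 N. Pads are 20 mm wide; open, the fingers measure 119 mm over their backs; the gripper's body (75 mm by 180 mm) begins 59 mm behind the grasp point.
Start: joints at [-1.287, 0.491, 1.559, -0, 1.092, -0.106], TCP at [237.526, -578.126, 203.761] pointing down, gripper open.
Joint ranges: [-3.1, 3.1], [-0.84, 2.19], [0.05, 2.79], [-1.13, 4.28], [0.06, 2.93], [-2.69, 2.69]. Speed limits (rad/s): [2.22, 2.22, 2.79, 3.14, 3.14, 3.14].

### API

Orientations are given as a 3x3 rotation matrix whose columns are the frame's x, y, z axes.
In Python, from plant import bot gives the robot as it stands.
- The arm moves only by the shell command python3 jog.py [OPENING] [FORCE], which reads ROWS from standard input. ROWS is a JSON list that holds a single list of rows (three levels of brackets), with 1 to 8 rows, each of 6 numbers: dx, dy, dz in normalised numbers (1 is 75 cm), then a rotation vector rx, ry, rz in fractions of the full range, 1 being 4 rad; each row shifts and turns the commanded pose from where the row before left it, along the tool's axes as they then stand; what a row does not reach is not made up. A row lasts 1/12 s, in which the tool goes at most 41.7 mm and 0.125 rad, less where a joint would pass 70% of its speed; a pose out of reach is approached as far as the arm can. OPENING is the finger opening in mm, set as the command begins (- or left out keeps the last). The fingers move at their own pace and stop on an object; FORCE is the grip in N (left out, the last holds). Time passes only in rows, so rows that do not move let the fingers close. It prints the time, the measured TCP pose, the force, the opening and the grip force at its end. Input that does not fit is refused with a message, and nothing moves.
- bot.sense(): the state, without advancing time (a new reading comes with each control period).
- bot.get_image(name): name is "side" or "top"; returns a dict with "frame" (384x512x3 uint8, blue, green, red), "range_z" (384x512 float32, mm along the optical axis (not along the pixel's ray), 0 where there is no reading), "K" (3x3 intrinsics, pixels), "rvec" (rotation vector, rad) and "tvec" (3), from world to camera coordinates, as OpenCV has them. Camera axes: x right, y down, z forward; pixel columns grow to the right and rows downward; lengths in mm; the calibration is good to about 2 mm. A picture is of the moment at which its call begins.
- bot.close_job(): hands the job in; it is judged then, once.
The state is a dict: "t": time; "joint_positions": joint angles; "qd": joint speeds; "joint_efforts": joint torques, N m; "position": TCP position; "orientation": TCP orientation; "ft_force": force on the tool from outside, world axes, zero at the start; "torque": the same for the moment, N m; "opening": finger opening in mm; "finger_force": force on a finger pad.
Only numpy, scipy, OpenCV 4.12 (cv2) and the standard library are available. Lean on these libraries where they do the work, as an engineer would, in place of code of your own. Each camera call takes 0.05 s, during which the arm holds its last target. There are 200 camera calls.

### The job

The two dental models in the ivory tray have just been poured, so the tray must not be picked up or pinched: with the fingertips, gently push it along the worktop into the steel setting bay. The air pillar stands in front of the bay's left end, so angle the tray in left end first behind the pillar, then push the right end round until the tray's long back edge is fully home along the rear rail. Do not touch the models, and leave the cup, dropper bottle, tape roll and spatula where they stand.

Things in the scene. Friction and masses are not known exactly. Their poses are not given: they have to be found in the camera images.
- model_tray: Loose ivory instrument tray, 104 (x) x 204 (y) x 26 mm high, 0.12 kg plus 0.15 kg of models in it; slides on the worktop (1 to 4 N). Origin: centre of its underside; y runs along its length to its left end, x to its back edge. Push its sides 5 to 20 mm above the worktop. It starts in front of the bay and to its right, long side roughly facing the robot.
- tray_back_left (a point): Point on the tray's long back edge (the one to go against the rear rail), 85 mm left of the middle, 20 mm up: tray frame (52, 85, 20) mm.
- tray_back_right (a point): Same edge, 85 mm right of the middle: tray frame (52, -85, 20) mm.
- tray_left_end (a point): Middle of the tray's left short end, the end that goes in behind the pillar: tray frame (0, 102, 20) mm.
- tan_model: Tan stone dental model (70 x 78 x 25 mm, 75 g), loose, lies in the left half of the tray, its top about 29 mm above the worktop. Origin: centre of its underside.
- white_model: White stone dental model (60 x 74 x 28 mm, 75 g), loose, lies in the right half of the tray, its top about 32 mm above the worktop. Origin: centre of its underside.
- setting_bay: Fixed bay: upright stainless strip, 30 mm high, 4 mm thick, a shallow U open to the robot, dark foil on the worktop inside. Origin: worktop, middle of the bay; x points to its rear, y to its left. Inner face of the rear rail: x = +56 mm; of the side returns: y = +113 and -113 mm. Returns reach only from x = +16 to +56 mm. Tray home: its origin at x = +4, |y| up to 11 mm.
- air_pillar: Fixed compressed-air pillar in front of the bay's left end: grey column 36 mm across, 155 mm high, foot collar 44 mm across and 10 mm high, nozzle to the left 126 mm up, blue lever on top. Origin: centre of its foot on the worktop; in the bay's frame about (-90, +62) mm. Between collar and rear rail 122 to 128 mm are free.
- yellow_cup: Yellow cup, 72 mm across, 62 mm high, loose, bystander left of the work. Origin: centre of its underside.
- dropper_bottle: Brown dropper bottle, 30 mm across, 85 mm high, loose, bystander left of the bay. Origin: centre of its underside.
- tape_roll: Roll of tape lying flat, 55 mm across, 19 mm high, loose, bystander right of the work. Origin: centre of its underside.
- plaster_spatula: Plaster spatula with wooden handle, 215 mm long, loose, bystander far left. Origin: its middle, at the underside.

How it is judged (in metres and radians):
On the way:
1. the tray's left end is in behind the pillar (x of tray_left_end in the frame of setting_bay above -0.066 m and y of tray_left_end in the frame of setting_bay above 0.05 m), for 0.1 s.
At the end, for the whole second after the job is handed in: The tray lies flat and still in the bay behind the pillar, between the side returns, both ends of its long back edge within 10 mm of the rear rail, and both models lie upright in their halves of the tray (x of tray_back_left in the frame of setting_bay between 0.046 and 0.062 m and x of tray_back_right in the frame of setting_bay between 0.046 and 0.062 m and y of model_tray in the frame of setting_bay between -0.016 and 0.016 m and height (world z) of model_tray below 0.004 m and angle between model_tray's own z axis and vertical below 0.03 rad and linear speed of model_tray below 0.01 m/s and y of tan_model in the frame of model_tray between 0.02 and 0.06 m and y of white_model in the frame of model_tray between -0.06 and -0.02 m and angle between each of tan_model, white_model's own z axis and vertical below 0.15 rad); the robot touches nothing.
It fails at once if the tray is lifted or tipped (height (world z) of model_tray above 0.01 m or angle between model_tray's own z axis and vertical above 0.12 rad).
It fails at once if the tray is pinched or pushed hard (over 39 N) (contact force between the fingers and model_tray above 39 N).
It fails at once if the robot touches a fresh model (contact force between any of the fingers, the arm and tan_model above 0.5 N or contact force between any of the fingers, the arm and white_model above 0.5 N).
It fails at once if a fresh model is lifted or tipped (height (world z) of any of tan_model, white_model above 0.03 m or angle between any of tan_model, white_model's own z axis and vertical above 0.25 rad).
It fails at once if a bystander is moved (over 15 mm) (distance of any of yellow_cup, dropper_bottle, tape_roll, plaster_spatula from where it was at the start of the episode above 0.015 m).
It also fails if it takes over 72 s, if anything falls off the work surface, if the arm or the gripper's body presses on something with over 40 N, if the wrist force passes 120 N, or if a joint passes its speed limit or range.

## Working session

There is one attempt and no reset: what is moved stays moved. The work goes in short steps, Python scripts to look and compute and a shell command to move; the robot and the scene stay as the last step left them, time stands still between calls to the robot, and variables do not carry over. Pictures are saved under pics/ and viewed, at most 10 in all, crops included, and the job is handed in when it is done.

```bash
ls; mkdir -p pics
python3 - <<'E'
from plant import bot
import cv2
for n in("top","side"):
    i=bot.get_image(n); cv2.imwrite(f"pics/{n}0.png",i["frame"]); print(n,i["K"].tolist(),i["rvec"],i["tvec"])
s=bot.sense(); print(s["t"],s["position"],s["orientation"],s["opening"])
E
```

```text
jog.py
pics
plant.py
top [[475.74897959709637, 0.0, 249.7830321894053], [0.0, 475.74897959709637, 190.7072524949586], [0.0, 0.0, 1.0]] [ 2.13123674 -2.08635542  0.21496655] [ -40.07195613  548.09804723 1596.98556641]
side [[392.4436631277421, 0.0, 257.46354428662784], [0.0, 392.4436631277421, 193.74602431601045], [0.0, 0.0, 1.0]] [ 0.01995306  2.84713835 -1.28041756] [ 557.07140943   35.538914   1443.1948222 ]
0.1 [ 237.45248234 -577.89948072  203.24833979] [[ 9.24983831e-01  3.80006355e-01 -2.86184524e-04]
 [ 3.80006455e-01 -9.24983399e-01  8.97563931e-04]
 [ 7.63640642e-05 -9.38984090e-04 -9.99999556e-01]] 95.24268408196524
```

View pics/top0.png

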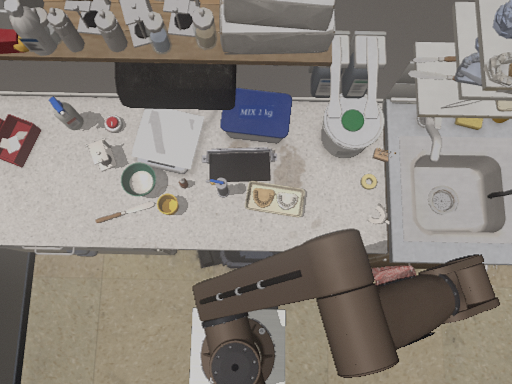

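View pics/side0.png

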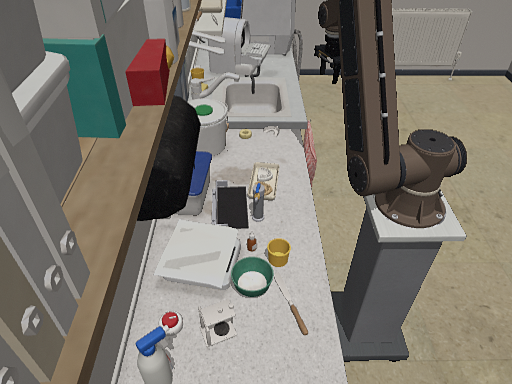

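Top view: bay foil at about (239,166), pillar (222,187), tray (276,198), cup (168,205), tape (369,181). I'll zoom in and measure.

```bash
cat > h.py <<'E'
from plant import bot
import cv2, numpy as np
def cam(n):
    i=bot.get_image(n); i["R"]=cv2.Rodrigues(np.array(i["rvec"]))[0]; return i
def ray(i,uv,z):
    uv=np.atleast_2d(np.array(uv,float)); d=(np.linalg.inv(i["K"])@np.c_[uv,np.ones(len(uv))].T).T@i["R"]
    c=-i["R"].T@np.ravel(i["tvec"]); return c+d*((z-c[2])/d[:,2])[:,None]
def proj(i,P): return cv2.projectPoints(np.array(P,float).reshape(-1,3),np.array(i["rvec"]),np.array(i["tvec"]),i["K"],None)[0].reshape(-1,2)
E
python3 - <<'E'
from h import *
i=cam("top"); f=i["frame"]
c=f[135:225,150:320]; cv2.imwrite("pics/c1.png",cv2.resize(c,None,fx=4.6,fy=4.6,interpolation=cv2.INTER_CUBIC))
for p in [(270,190),(250,205),(300,210),(275,187),(239,166),(230,160),(330,200),(277,200)]:
    print(p,f[p[1],p[0]],cv2.cvtColor(f,cv2.COLOR_BGR2HSV)[p[1],p[0]])
j=cam("side")
cv2.imwrite("pics/c2.png",cv2.resize(j["frame"][150:280,190:310],None,fx=4.6,fy=4.6,interpolation=cv2.INTER_CUBIC))
E
```

```text
(270, 190) [122 154 177] [ 17  79 177]
(250, 205) [175 193 200] [ 22  32 200]
(300, 210) [125 138 148] [ 17  40 148]
(275, 187) [138 153 164] [ 17  40 164]
(239, 166) [58 59 62] [ 8 16 62]
(230, 160) [61 62 65] [ 8 16 65]
(330, 200) [171 177 181] [ 18  14 181]
(277, 200) [190 195 197] [ 21   9 197]
```

View pics/c1.png

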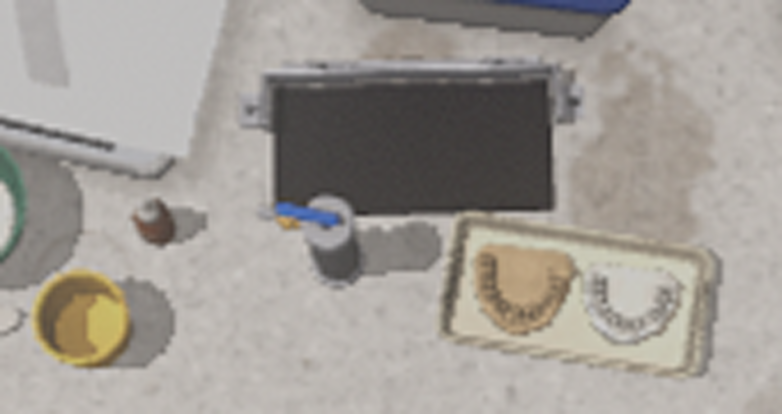

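View pics/c2.png

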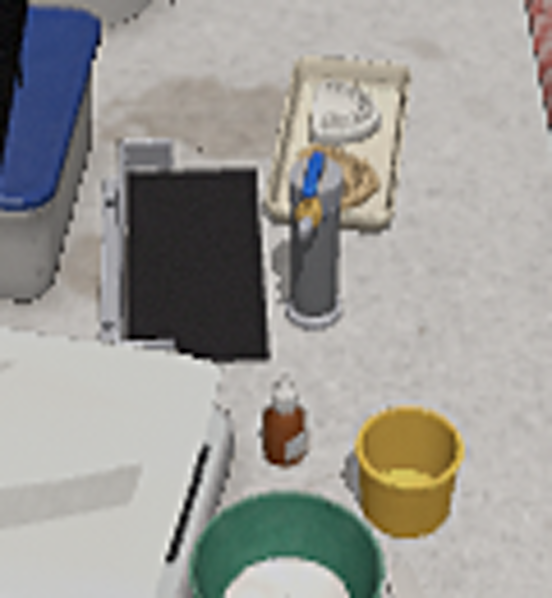

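Crop 1: tray rim corners about (460,213), (717,250), (697,377), (442,340). The foil's front corners are at (275,213) and (553,209), and the pillar foot is near (338,272). Crop 2: pillar foot at (314,313), with the tray's corners clear of it.

Run:
```python
from h import *
np.set_printoptions(precision=1,suppress=True)
i=cam("top"); j=cam("side")
T=lambda *p: np.array(p)/4.6+[150,135]-.4
S=lambda *p: np.array(p)/4.6+[190,150]-.4
print("tray top",ray(i,T((460,213),(717,250),(697,377),(442,340)),26))
print("tray side",ray(j,S((266,215),(299,58),(410,68),(388,228)),26))
hsv=cv2.cvtColor(i["frame"],cv2.COLOR_BGR2HSV)
for im,box in((i,(190,140,290,190)),(j,(200,180,255,235))):
    f=im["frame"]; m=np.zeros(f.shape[:2],np.uint8); x0,y0,x1,y1=box
    m[y0:y1,x0:x1]=(f[y0:y1,x0:x1].max(2)<85)*255
    c=max(cv2.findContours(m,0,2)[0],key=cv2.contourArea); b=cv2.boxPoints(cv2.minAreaRect(c))
    w=ray(im,c.reshape(-1,2),0)[:,:2].astype(np.float32); r=cv2.minAreaRect(w); print("foil",r,cv2.boxPoints(r))
# tray mask
for im,box in((i,(235,175,320,225)),(j,(240,155,285,205))):
    f=im["frame"].astype(int); m=np.zeros(f.shape[:2],np.uint8); x0,y0,x1,y1=box
    g=f[y0:y1,x0:x1]; m[y0:y1,x0:x1]=((g[:,:,2]-g[:,:,0])>=19)*255
    m=cv2.morphologyEx(m,cv2.MORPH_OPEN,np.ones((2,2),np.uint8))
    c=max(cv2.findContours(m,0,2)[0],key=cv2.contourArea)
    w=ray(im,c.reshape(-1,2),26)[:,:2].astype(np.float32); r=cv2.minAreaRect(w); print("tray",r)
print("rear rail top edge",ray(i,T((265,75),(552,66)),30), "side", ray(j,S((103,180),(103,340)),30))
print("pillar foot top",ray(i,T((338,268)),0),"side",ray(j,S((314,310)),5),"pillar top", ray(i,T((328,210)),155),ray(j,S((317,172)),155))
print("cup",ray(i,T((82,312)),62),ray(j,S((410,450)),62),"bottle",ray(i,T((153,212)),85),ray(j,S((285,390)),85))
print("tape",ray(i,[[369,181]],19))
for nm,im,p in(("tan",i,T((523,287))),("tan",j,S((350,185))),("wh",i,T((632,300)))): print(nm,ray(im,p,28))
```

```text
tray top [[ 591.1  -26.7   26. ]
 [ 566.  -225.4   26. ]
 [ 466.7 -210.    26. ]
 [ 491.2  -15.1   26. ]]
tray side [[ 593.7  -13.3   26. ]
 [ 564.8 -218.2   26. ]
 [ 468.6 -203.5   26. ]
 [ 498.3    2.5   26. ]]
foil ((649.2664184570312, 12.505874633789062), (106.20313262939453, 219.4994659423828), 2.8371670246124268) [[590.8 119.5]
 [601.7 -99.7]
 [707.7 -94.5]
 [696.9 124.7]]
foil ((652.1468505859375, 11.043357849121094), (109.93609619140625, 219.59457397460938), 2.8724608421325684) [[ 591.7  117.9]
 [ 602.8 -101.4]
 [ 712.5  -95.9]
 [ 701.5  123.5]]
tray ((527.8544311523438, -122.03207397460938), (202.54620361328125, 123.17155456542969), 88.33839416503906)
tray ((529.1016845703125, -103.39987182617188), (213.9894561767578, 103.83456420898438), 82.99742126464844)
rear rail top edge [[697.9 128.3  30. ]
 [709.9 -96.2  30. ]] side [[724.1 -51.5  30. ]
 [712.2 126.4  30. ]]
pillar foot top [[551.   67.9   0. ]] side [[557.3  71.7   5. ]] pillar top [[561.3  66.4 155. ]] [[557.5  85.4 155. ]]
cup [[500.6 254.9  62. ]] [[498.3 260.2  62. ]] bottle [[573.3 202.   85. ]] [[580.9 227.   85. ]]
tape [[ 601.3 -453.1   19. ]]
tan [[533.4 -76.3  28. ]]
tan [[526.3 -46.7  28. ]]
wh [[ 525. -160.   28.]]
```

```bash
cat >> h.py <<'E'
O=np.array([651.,12.]); TH=.05
def rot(a): return np.array([[np.cos(a),-np.sin(a)],[np.sin(a),np.cos(a)]])
def bay(w): return (np.atleast_2d(w)[:,:2]-O)@rot(TH)
def world(b): return O+rot(TH)@np.array(b,float)
def goal(xy,z,yaw):
    "turn (rz) first, then shift in the turned tool axes"
    s=bot.sense(); R=np.array(s["orientation"]); p=np.array(s["position"]); y0=np.arctan2(R[1,0],R[0,0])
    rz=-((yaw-y0+np.pi)%(2*np.pi)-np.pi); d=rot(yaw).T@(np.array(xy)-p[:2])
    print("t %.2f tcp %s yaw %.3f bay %s | rz %.3f dx %.1f dy %.1f dz %.1f"%(s["t"],p.round(1),y0,bay(p).round(1),rz,d[0],-d[1],p[2]-z))
def tcp_behind(c,psi,a,b=0):  # point at tray-frame (a,b), world
    return np.array(c)+rot(psi)@np.array([a,b])
E
python3 -c "
from h import *
print(bay([530,-116]))
goal(tcp_behind((530,-116),-.13,-80),17,-.13)"
```

```text
[[-127.24611517 -121.79255385]]
t 0.30 tcp [ 237.5 -578.1  203.5] yaw 0.390 bay [[-442.5 -568.6]] | rz 0.520 dx 150.1 dy -496.1 dz 186.5
```

The rows are not in the units I measure in: shifts go in shares of 75 cm and turns go in shares of 4 rad. I convert before sending: -35 mm / 750 = -0.0467, 10 mm / 750 = 0.0133, 0.104 rad / 4 = 0.026.

```bash
echo '[[[0,0,0,0,0,0.026],[0,0,0,0,0,0.026],[0,0,0,0,0,0.026],[0,0,0,0,0,0.026],[0,0,0,0,0,0.026],[0.0133,-0.0467,0,0,0,0],[0.0133,-0.0467,0,0,0,0],[0.0133,-0.0467,0,0,0,0]]]' | python3 jog.py 90
echo '[[[0.0133,-0.0467,0,0,0,0],[0.0133,-0.0467,0,0,0,0],[0.0133,-0.0467,0,0,0,0],[0.0133,-0.0467,0,0,0,0],[0.0133,-0.0467,0,0,0,0],[0.0133,-0.0467,0,0,0,0],[0.0133,-0.0467,0,0,0,0],[0.0133,-0.0467,0,0,0,0]]]' | python3 jog.py
echo '[[[0.0133,-0.0467,0,0,0,0],[0.0133,-0.0467,0,0,0,0],[0.0133,-0.0467,0.0133,0,0,0],[0.0133,-0.008,0.0267,0,0,0],[0,0,0.04,0,0,0],[0,0,0.04,0,0,0],[0,0,0,0,0,0],[0,0,0,0,0,0]]]' | python3 jog.py
python3 -c "
from h import *
goal(tcp_behind((530,-116),-.13,-80),17,-.13)"
```

```text
t: 0.97
position: [280.9, -476.7, 203.4]
orientation: [[0.991, -0.131, -0.0], [-0.131, -0.991, 0.0], [-0.0, -0.0, -1.0]]
ft_force: [1.1, -0.7, 0.1]
opening: 89.9
finger_force: 0.0
t: 1.63
position: [396.9, -209.0, 203.9]
orientation: [[0.992, -0.13, 0.0], [-0.13, -0.992, -0.0], [0.0, 0.0, -1.0]]
ft_force: [0.3, -0.1, 0.0]
opening: 89.8
finger_force: 0.0
t: 2.3
position: [450.2, -105.6, 113.4]
orientation: [[0.992, -0.13, -0.003], [-0.13, -0.992, 0.001], [-0.003, -0.001, -1.0]]
ft_force: [0.9, 0.4, 0.3]
opening: 90.2
finger_force: 0.0
t 2.30 tcp [ 450.2 -105.6  113.4] yaw -0.130 bay [[-206.4 -107.5]] | rz -0.000 dx 0.4 dy -0.1 dz 96.4
```

To row units: 30 mm / 750 = 0.04, 25 mm / 750 = 0.0333.

```bash
echo '[[[0,0,0.04,0,0,0],[0,0,0.04,0,0,0],[0,0,0.0333,0,0,0],[0,0,0.0147,0,0,0],[0,0,0,0,0,0],[0.0067,0,0,0,0,0],[0.0067,0,0,0,0,0],[0.0067,0,0,0,0,0]]]' | python3 jog.py
echo '[[[0.004,0,0,0,0,0],[0.004,0,0,0,0,0],[0.004,0,0,0,0,0],[0.004,0,0,0,0,0],[0.004,0,0,0,0,0]]]' | python3 jog.py
python3 - <<'E'
from h import *
goal(world((-108,-101)),17,-.30)
f=cam("top")["frame"]; cv2.imwrite("pics/c3.png",cv2.resize(f[135:245,170:330],None,fx=4,fy=4,interpolation=cv2.INTER_CUBIC))
E
```

```text
t: 2.97
position: [467.1, -108.3, 19.4]
orientation: [[0.992, -0.13, 0.003], [-0.13, -0.992, -0.001], [0.003, 0.001, -1.0]]
ft_force: [0.1, -0.7, 1.1]
opening: 90.2
finger_force: 0.0
t: 3.38
position: [480.7, -109.7, 17.8]
orientation: [[0.992, -0.13, 0.0], [-0.13, -0.992, -0.0], [0.0, 0.0, -1.0]]
ft_force: [-0.0, 0.1, -0.3]
opening: 90.1
finger_force: 0.0
t 3.38 tcp [ 480.7 -109.7   17.8] yaw -0.130 bay [[-176.2 -113.1]] | rz 0.170 dx 59.9 dy -34.7 dz 0.8
```

View pics/c3.png

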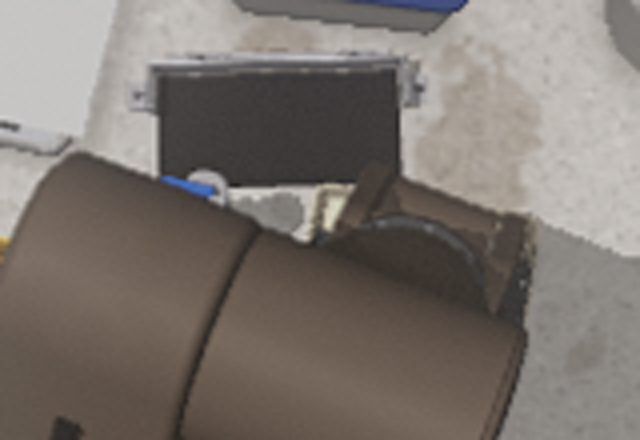

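The arm hides the tray from above, with only its left end visible near (330,200). I'll check the contact from the side.

Run:
```python
from h import *
f=cam("side")["frame"]; cv2.imwrite("pics/c4.png",cv2.resize(f[140:250,190:330],None,fx=5,fy=5,interpolation=cv2.INTER_CUBIC))
```

```text
(no output)
```

View pics/c4.png

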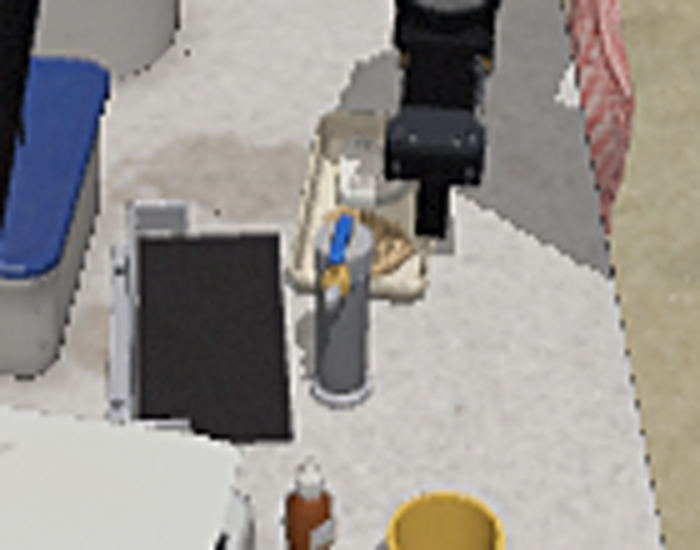

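Fingers (435,235) stand right at the tray's front wall, and the tray hasn't moved. I'll keep creeping forward.

To row units: 2 mm / 750 = 0.0027.

```bash
for k in 1 2 3; do echo '[[[0.0027,0,0,0,0,0],[0.0027,0,0,0,0,0]]]' | python3 jog.py | egrep "posi|ft_f"; done
python3 - <<'E'
from h import *
f=cam("side")["frame"]; cv2.imwrite("pics/c5.png",cv2.resize(f[140:250,190:330],None,fx=5,fy=5,interpolation=cv2.INTER_CUBIC))
f=f.astype(int);g=f[155:205,240:285];
m=((g[:,:,2]-g[:,:,0])>=19).astype(np.uint8)
c=max(cv2.findContours(m,0,2)[0],key=cv2.contourArea).reshape(-1,2)+[240,155]
print(c[np.argmax(c[:,1]-c[:,0])],c[:,1].max(),c[:,0].min())
E
```

```text
position: [484.3, -110.2, 17.7]
ft_force: [-0.5, -0.4, 0.3]
position: [488.5, -110.8, 17.7]
ft_force: [0.5, -0.0, 0.5]
position: [492.5, -111.3, 17.7]
ft_force: [-0.4, -0.0, -0.7]
[248 195] 199 248
```

View pics/c5.png

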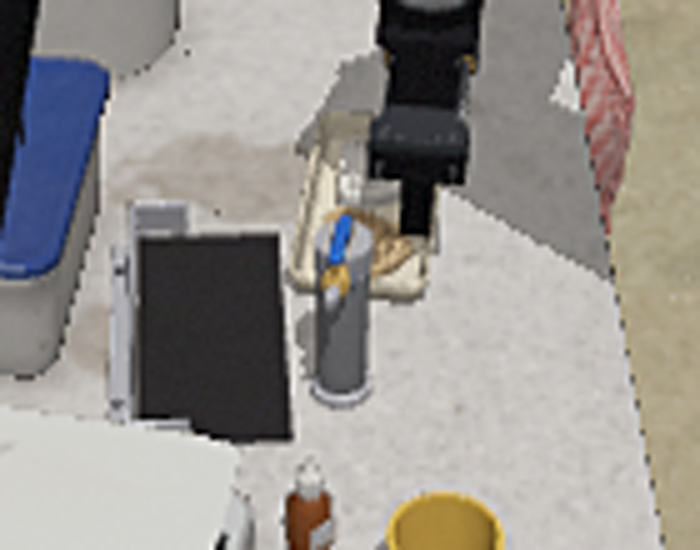

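Run:
```python
from h import *
np.set_printoptions(precision=1,suppress=True)
j=cam("side"); K=j["K"]; Z=j["range_z"]
def pt(u,v):
    c=np.linalg.inv(K)@[u,v,1]*Z[v,u]; return j["R"].T@(c-np.ravel(j["tvec"]))
for u,v in [(249,196),(250,190),(262,198),(272,198),(275,196),(277,186),(278,180),(274,170),(270,195),(253,175),(300,200),(230,200)]: print((u,v),pt(u,v),j["frame"][v,u])
s=bot.sense(); P=np.array(s["position"]);R=np.array(s["orientation"])
print(proj(j,[P+R@[0,sg*52,11] for sg in(1,-1)]))
```

```text
(249, 196) [587.9 -26.4  15.8] [ 99 115 123]
(250, 190) [584.  -68.5   8.3] [120 136 145]
(262, 198) [545.1  81.8 103.8] [93 90 90]
(272, 198) [504.5  -9.8  20.5] [135 153 160]
(275, 196) [493.  -20.9  20.3] [143 156 164]
(277, 186) [ 480.  -102.5   -1.3] [132 134 135]
(278, 180) [ 474.4 -135.1    1.7] [207 208 211]
(274, 170) [501.8 -17.8 143.2] [38 37 34]
(270, 195) [509.5 -47.1   1.9] [191 208 218]
(253, 175) [ 571.7 -161.1    6.1] [140 157 166]
(300, 200) [400.1 -18.3   2.3] [194 197 200]
(230, 200) [657.8 -21.4   0.9] [43 42 45]
[[274.7 174.5]
 [272.6 191.8]]
```

The finger (415,230) looks past the tray's front line, yet the tray hasn't moved. I'll use the depth map to see where the finger really is.

Run:
```python
from h import *
np.set_printoptions(precision=0,suppress=True,linewidth=200)
s=bot.sense(); print(s["position"],s["joint_efforts"],s["ft_force"])
j=cam("side"); K=j["K"]; Z=j["range_z"]
def pt(u,v):
    c=np.linalg.inv(K)@[u,v,1]*Z[v,u]; return j["R"].T@(c-np.ravel(j["tvec"]))
for v in range(176,202,2):
    print(v,*[(u,pt(u,v).round().astype(int).tolist(),int(j["frame"][v,u].mean())) for u in (266,269,272,274,276,278)])
```

```text
[ 493. -111.   18.] [  0. -55. -13.   0.  -0.   0.] [0. 1. 0.]
176 (266, [522, -135, 22], 139) (269, [510, -137, 20], 163) (272, [505, -55, 86], 13) (274, [498, -55, 87], 22) (276, [493, -24, 111], 6) (278, [486, -29, 107], 36)
178 (266, [522, -128, 18], 144) (269, [510, -135, 12], 129) (272, [504, -58, 75], 14) (274, [497, -54, 78], 12) (276, [490, -59, 74], 30) (278, [473, -151, -1], 208)
180 (266, [522, -126, 10], 101) (269, [510, -132, 5], 139) (272, [504, -58, 66], 11) (274, [497, -57, 66], 10) (276, [489, -58, 66], 42) (278, [473, -144, -6], 208)
182 (266, [522, -120, 4], 149) (269, [510, -118, 6], 162) (272, [503, -59, 55], 9) (274, [497, -53, 60], 9) (276, [489, -60, 54], 73) (278, [475, -126, -1], 208)
184 (266, [523, -89, 20], 96) (269, [512, -95, 15], 139) (272, [503, -58, 46], 10) (274, [496, -57, 48], 7) (276, [486, -82, 26], 116) (278, [475, -116, -3], 208)
186 (266, [523, -84, 15], 93) (269, [513, -72, 25], 90) (272, [502, -64, 31], 0) (274, [495, -65, 30], 0) (276, [487, -72, 25], 110) (278, [477, -94, 6], 211)
188 (266, [524, -73, 14], 146) (269, [513, -64, 21], 180)
[... 378 characters left out ...]
(276, [486, -66, 0], 205) (278, [479, -63, 3], 201)
194 (266, [524, -49, 6], 104) (269, [513, -49, 5], 200) (272, [502, -50, 4], 205) (274, [495, -43, 11], 67) (276, [487, -53, 2], 204) (278, [479, -57, -2], 198)
196 (266, [526, -17, 24], 184) (269, [515, -14, 27], 199) (272, [505, -13, 27], 214) (274, [497, -17, 24], 174) (276, [487, -42, 1], 203) (278, [480, -40, 3], 195)
198 (266, [526, -20, 11], 116) (269, [515, -13, 18], 135) (272, [504, -12, 18], 149) (274, [496, -26, 6], 111) (276, [488, -32, 0], 198) (278, [480, -31, 1], 189)
200 (266, [526, -17, 4], 195) (269, [514, -22, 0], 109) (272, [503, -21, 0], 117) (274, [496, -24, -2], 194) (276, [489, -19, 2], 198) (278, [481, -20, 1], 200)
```

Depth puts the fingertip's lower end at z≈30 with the TCP at 18, so the open fingers passed over the rim without contact. I'll retreat and see how tip height depends on opening.

```bash
cat >> h.py <<'E'
def tip(lo=-1,hi=1):
    "lowest z of dark finger pixels near the TCP, side view"
    s=bot.sense(); P=np.array(s["position"]); j=cam("side"); Z=j["range_z"]; v,u=np.mgrid[0:384,0:512]
    C=(np.linalg.inv(j["K"])@np.c_[u.ravel(),v.ravel(),np.ones(u.size)].T)*Z.ravel()
    W=(j["R"].T@(C-np.ravel(j["tvec"])[:,None])).T
    ok=(Z.ravel()>0)&(np.abs(W[:,0]-P[0])<40)&(np.abs(W[:,1]-P[1])<75)&(W[:,2]<75)&(j["frame"].max(2).ravel()<60)
    q=W[ok]; q=q[np.argsort(q[:,2])]; print("tcp",P.round(1),"open",round(s["opening"],1),"low",q[:6].round(0).astype(int).tolist(),"n",len(q),"x",np.percentile(q[:,0],[2,98]).round(),"y",np.percentile(q[:,1],[2,98]).round())
E
echo '[[[-0.0133,0,0,0,0,0],[-0.0133,0,0,0,0,0],[-0.0133,0,0,0,0,0],[-0.0133,0,0,0,0,0],[0,0,0,0,0,0],[0,0,0,0,0,0]]]' | python3 jog.py | egrep "pos|ft_f"
python3 -c "
from h import *
tip()"
echo '[[[0,0,0,0,0,0],[0,0,0,0,0,0],[0,0,0,0,0,0],[0,0,0,0,0,0],[0,0,0,0,0,0],[0,0,0,0,0,0]]]' | python3 jog.py 40 | egrep "pos|ft_f|open"
python3 -c "
from h import *
tip()"
echo '[[[0,0,0,0,0,0],[0,0,0,0,0,0],[0,0,0,0,0,0],[0,0,0,0,0,0],[0,0,0,0,0,0],[0,0,0,0,0,0]]]' | python3 jog.py 0 | egrep "pos|ft_f|open"
python3 -c "
from h import *
tip()"
```

```text
position: [452.2, -106.1, 17.9]
ft_force: [-0.1, -0.5, 0.1]
tcp [ 452.2 -106.1   17.9] open 90.2 low [[465, -59, 30], [458, -59, 31], [454, -58, 31], [451, -57, 32], [462, -56, 34], [470, -55, 35]] n 51 x [451. 471.] y [-60. -49.]
position: [452.7, -106.1, 17.7]
ft_force: [0.4, 0.3, 0.1]
opening: 55.7
tcp [ 452.7 -106.1   17.7] open 55.7 low [[464, -76, 31], [453, -75, 32], [468, -75, 32], [457, -74, 33], [465, -76, 36], [461, -69, 37]] n 48 x [449. 469.] y [-78. -65.]
position: [452.7, -106.1, 17.7]
ft_force: [0.2, -0.1, 0.1]
opening: 11.4
tcp [ 452.7 -106.1   17.7] open 11.4 low [[447, -101, 30], [452, -96, 34], [463, -95, 34], [456, -95, 35], [460, -94, 36], [444, -94, 36]] n 23 x [445. 464.] y [-99. -88.]
```

Run:
```python
from h import *
j=cam("side"); s=bot.sense(); P=np.array(s["position"])
print(proj(j,[P+[0,0,d] for d in(-11,0,12,40)]))
K=j["K"]; Z=j["range_z"]
def pt(u,v):
    c=np.linalg.inv(K)@[u,v,1]*Z[v,u]; return j["R"].T@(c-np.ravel(j["tvec"]))
for v in range(170,194,2):
    print(v,*[(u,pt(u,v).round().astype(int).tolist(),int(j["frame"][v,u].mean())) for u in range(279,293,3)])
cv2.imwrite("pics/c6.png",cv2.resize(j["frame"][150:210,230:320],None,fx=8,fy=8,interpolation=cv2.INTER_CUBIC))
```

```text
[[284.15867241 183.78439871]
 [284.32519056 181.58320812]
 [284.50870406 179.15735713]
 [284.94461235 173.39511886]]
170 (279, [484, -22, 140], 35) (282, [474, -17, 144], 41) (285, [464, -20, 142], 41) (288, [454, -15, 146], 41) (291, [444, -16, 145], 40)
172 (279, [484, -21, 132], 14) (282, [473, -21, 132], 19) (285, [463, -17, 135], 19) (288, [452, -22, 131], 18) (291, [443, -11, 139], 19)
174 (279, [483, -27, 118], 15) (282, [472, -27, 118], 15) (285, [462, -25, 120], 11) (288, [452, -25, 120], 10) (291, [441, -24, 120], 34)
176 (279, [482, -28, 109], 0) (282, [472, -27, 109], 14) (285, [462, -22, 113], 19) (288, [451, -21, 114], 14) (291, [441, -19, 116], 17)
178 (279, [469, -151, -2], 142) (282, [463, -97, 43], 4) (285, [453, -92, 47], 13) (288, [434, -150, -1], 141) (291, [423, -147, 2], 135)
180 (279, [470, -137, 0], 136) (282, [463, -100, 30], 0) (285, [451, -98, 32], 0) (288, [435, -137, 0], 151) (291, [423, -137, 0], 136)
182 (279, [471, -122, 2], 134) (282, [459, -127, -2], 138) (285, [448, -124, 0], 131) (288, [435, -129, -3], 205) (291, [425, -123, 2], 119)
184 (279, [471, -115, -2], 133) (282, [460, -111, 2], 134) (285, [449, -110, 3], 132) (288, [437, -111, 1], 198) (291, [425, -113, 0], 202)
186 (279, [473, -99, 2], 140) (282, [461, -100, 1], 137) (285, [449, -102, -1], 133) (288, [438, -101, -1], 197) (291, [426, -102, -1], 194)
188 (279, [473, -89, 0], 135) (282, [462, -87, 2], 134) (285, [450, -87, 2], 130) (288, [439, -90, -1], 200) (291, [427, -91, -2], 194)
190 (279, [474, -80, -2], 120) (282, [463, -75, 2], 133) (285, [451, -77, 0], 130) (288, [440, -75, 2], 206) (291, [428, -76, 1], 193)
192 (279, [475, -64, 1], 198) (282, [463, -64, 2], 188) (285, [452, -66, 0], 187) (288, [441, -63, 3], 195) (291, [429, -64, 1], 194)
```

View pics/c6.png

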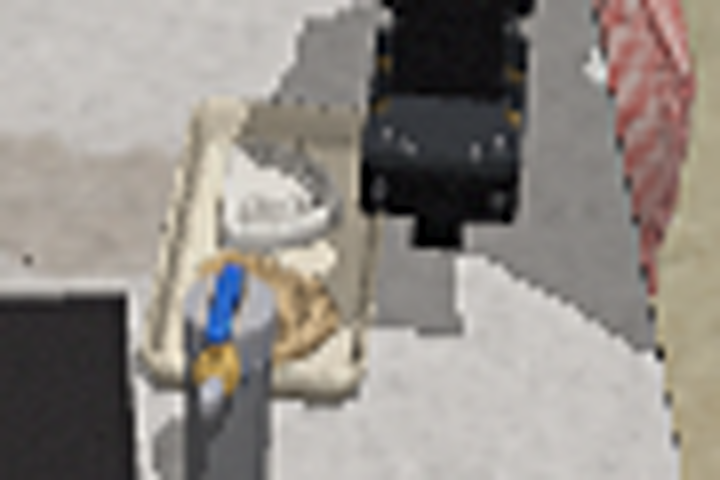

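The fingers' lower end sits at z≈29 with the TCP reported at 17.7, so the real tips are about 22 mm higher than the stated geometry gives. The tray is untouched. I'll lower by about 21 mm, watching force and depth.

To row units: 5 mm / 750 = 0.0067, 4 mm / 750 = 0.0053.

```bash
echo '[[[0,0,0.0067,0,0,0],[0,0,0.0067,0,0,0],[0,0,0.0053,0,0,0],[0,0,0.004,0,0,0],[0,0,0,0,0,0],[0,0,0,0,0,0],[0,0,0,0,0,0],[0,0,0,0,0,0]]]' | python3 jog.py 85 | egrep "pos|ft_f|open"
echo '[[[0,0,0.0027,0,0,0],[0,0,0.0027,0,0,0],[0,0,0,0,0,0],[0,0,0,0,0,0],[0,0,0,0,0,0],[0,0,0,0,0,0]]]' | python3 jog.py | egrep "pos|ft_f|open"
python3 -c "
from h import *
tip()"
```

```text
position: [452.7, -106.1, 0.8]
ft_force: [-0.4, 0.7, 0.1]
opening: 51.6
position: [452.7, -106.1, -3.2]
ft_force: [0.4, -0.3, 0.3]
opening: 84.6
tcp [ 452.7 -106.1   -3.2] open 84.6 low [[457, -61, 10], [461, -59, 11], [453, -57, 12], [465, -57, 13], [450, -57, 13], [457, -62, 13]] n 61 x [450. 470.] y [-62. -50.]
```

To row units: 4 mm / 750 = 0.0053, 2 mm / 750 = 0.0027.

```bash
echo '[[[0.0053,0,0,0,0,0],[0.0053,0,0,0,0,0],[0.0027,0,0,0,0,0],[0.0027,0,0,0,0,0]]]' | python3 jog.py | egrep "pos|ft_f"
for k in 1 2 3 4; do echo '[[[0.0027,0,0,0,0,0],[0.0027,0,0,0,0,0]]]' | python3 jog.py | egrep "pos|ft_f"; done; python3 -c "
from h import *
goal(world((-108,-101)),-3,-.30)"
```

```text
position: [465.0, -107.7, -3.3]
ft_force: [-0.5, -0.2, -0.6]
position: [468.3, -108.1, -3.3]
ft_force: [-2.8, -0.2, 1.3]
position: [472.3, -108.6, -3.3]
ft_force: [-1.7, -0.1, 0.9]
position: [476.6, -109.2, -3.3]
ft_force: [-1.9, 0.3, -1.2]
position: [480.6, -109.7, -3.3]
ft_force: [-1.5, 0.3, -1.0]
t 8.05 tcp [ 480.6 -109.7   -3.3] yaw -0.130 bay [[-176.2 -113.1]] | rz 0.170 dx 59.9 dy -34.7 dz -0.3
```

To row units: 4 mm / 750 = 0.0053, -0.8 mm / 750 = -0.0011, 0.01 rad / 4 = 0.0025.

```bash
echo '[[[0.0053,-0.0011,0,0,0,0.0025],[0.0053,-0.0011,0,0,0,0.0025],[0.0053,-0.0011,0,0,0,0.0025],[0.0053,-0.0011,0,0,0,0.0025],[0.0053,-0.0011,0,0,0,0.0025],[0.0053,-0.0011,0,0,0,0.0025],[0.0053,-0.0011,0,0,0,0.0025],[0.0053,-0.0011,0,0,0,0.0025]]]' | python3 jog.py | egrep "pos|ft_f"
echo '[[[0.0053,-0.0011,0,0,0,0.0025],[0.0053,-0.0011,0,0,0,0.0025],[0.0053,-0.0011,0,0,0,0.0025],[0.0053,-0.0011,0,0,0,0.0025],[0.0053,-0.0011,0,0,0,0.0025],[0.0053,-0.0011,0,0,0,0.0025],[0.0053,-0.0011,0,0,0,0.0025],[0.004,-0.0008,0,0,0,0.0025]]]' | python3 jog.py | egrep "pos|ft_f"
python3 - <<'E'
from h import *
goal(world((-108,-101)),-3,-.30)
i=cam("side"); f=i["frame"].astype(int); v0,v1,u0,u1=140,215,215,285; g=f[v0:v1,u0:u1]
# ivory rim points from depth: z 20..30
Z=i["range_z"]; v,u=np.mgrid[0:384,0:512]
C=(np.linalg.inv(i["K"])@np.c_[u.ravel(),v.ravel(),np.ones(u.size)].T)*Z.ravel()
W=(i["R"].T@(C-np.ravel(i["tvec"])[:,None])).T.reshape(384,512,3)
B=bay(W.reshape(-1,3)).reshape(384,512,2)
m=((f[:,:,2]-f[:,:,0])>=19)&(B[:,:,0]>-150)&(B[:,:,0]<50)&(B[:,:,1]>-260)&(B[:,:,1]<40)&(W[:,:,2]<35)
c=max(cv2.findContours(m.astype(np.uint8),0,2)[0],key=cv2.contourArea).reshape(-1,2)
p=bay(ray(i,c,26)); r=cv2.minAreaRect(p.astype(np.float32)); print(r)
E
```

```text
position: [513.5, -108.6, -3.3]
ft_force: [-0.9, 0.5, -0.7]
position: [545.1, -110.2, -3.3]
ft_force: [-1.2, 0.3, 1.3]
t 9.38 tcp [ 545.1 -110.2   -3.3] yaw -0.291 bay [[-111.8 -116.8]] | rz 0.009 dx -1.8 dy -16.1 dz -0.3
((-46.280330657958984, -131.50119018554688), (214.76283264160156, 104.80929565429688), 73.31843566894531)
```

To row units: -35 mm / 750 = -0.0467, -30 mm / 750 = -0.04, -0.12 rad / 4 = -0.03.

```bash
echo '[[[-0.008,0,0,0,0,0],[-0.0133,0,0,0,0,0],[-0.008,0,-0.04,0,0,0],[0,0,-0.0467,0,0,0],[0,0.04,-0.0133,0,0,0],[0,0.04,0,0,0,-0.03],[0,0.04,0,0,0,-0.03],[0,0.0267,0,0,0,-0.03]]]' | python3 jog.py 55| egrep "pos|ft_f"
echo '[[[0,0,0,0,0,-0.03],[0,0,0,0,0,-0.03],[0,0,0,0,0,-0.03],[0,0,0,0,0,-0.03],[0,0,0,0,0,-0.03],[0,0,0,0,0,-0.03],[0,0,0,0,0,-0.03],[0,0,0,0,0,-0.03]]]' | python3 jog.py | egrep "pos|ft_f|open"
echo '[[[0,0,0,0,0,-0.03],[0,0,0,0,0,-0.03],[0,0,0,0,0,0],[0,0,0,0,0,0]]]' | python3 jog.py| egrep "pos|ft_f|open"
python3 - <<'E'
from h import *
goal(world((-100,-265)),-3,1.28)
f=cam("top")["frame"]; cv2.imwrite("pics/c7.png",cv2.resize(f[135:235,180:340],None,fx=5,fy=5,interpolation=cv2.INTER_CUBIC))
print(bot.sense()["joint_positions"])
E
```

```text
position: [498.7, -212.4, 72.2]
ft_force: [0.9, 0.6, -0.1]
position: [499.3, -210.4, 71.7]
ft_force: [-0.4, 0.5, 0.2]
opening: 54.9
position: [499.6, -210.6, 71.7]
ft_force: [-0.6, 0.2, -0.4]
opening: 55.1
t 11.10 tcp [ 499.6 -210.6   71.7] yaw 1.266 bay [[-162.3 -214.7]] | rz -0.014 dx -26.6 dy 75.5 dz 74.7
[-5.20620742e-01  5.50316595e-01  1.89226648e+00 -6.06908510e-05
  6.98998808e-01 -2.15322859e-01]
```

View pics/c7.png

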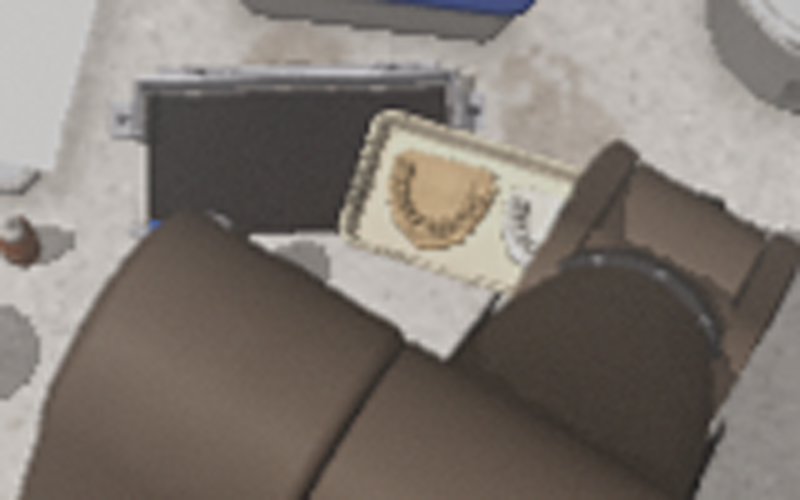

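The tray's left corners are near (385,108) and (345,240), with the back edge running to (575,165), just clear of the right return's tip at (470,120).

Run:
```python
from h import *
np.set_printoptions(precision=1,suppress=True)
i=cam("top"); T=lambda *p: np.array(p)/5+[180,135]-.4
b=bay(ray(i,T((383,107),(575,162),(343,240),(495,288),(470,120)),26)); print(b)
d=b[0]-b[1]; phi=np.arctan2(d[0],d[1]); d2=b[2]-b[3]; print(phi,np.arctan2(d2[0],d2[1]))
phi=.31;u=np.array([np.sin(phi),np.cos(phi)]);n=np.array([u[1],-u[0]])
c=(b[0]+b[2])/2-102*u; print("c",c, "end pt",c-135*u)
goal(world(c-137*u),-3,np.pi/2-phi+.05)
```

```text
[[  29.6  -62. ]
 [ -15.3 -198.2]
 [ -67.8  -30.5]
 [-105.8 -137.2]
 [  18.  -124.3]]
0.3185746728256309 0.3422892735079791
c [ -50.2 -143.4] end pt [ -91.4 -272. ]
t 11.20 tcp [ 499.9 -210.7   71.7] yaw 1.266 bay [[-162.  -214.9]] | rz -0.045 dx -34.9 dy 84.7 dz 74.7
```

The rows are not in the units I measure in: shifts go in shares of 75 cm and turns go in shares of 4 rad. I convert before sending: 30 mm / 750 = 0.04, 25 mm / 750 = 0.0333, -0.03 rad / 4 = -0.0075.

```bash
echo '[[[-0.0227,0.04,0,0,0,-0.0075],[-0.0227,0.04,0,0,0,0],[0,0.0333,0.0133,0,0,0],[0,0,0.0333,0,0,0],[0,0,0.0333,0,0,0],[0,0,0.02,0,0,0],[0,0,0,0,0,0],[0,0,0,0,0,0]]]' | python3 jog.py | egrep "pos|ft_f|open"
python3 - <<'E'
from h import *
goal(world((-86,-247)),-3,np.pi/2-.33+.05); tip()
E
```

```text
position: [572.0, -266.9, -3.7]
ft_force: [0.2, 0.7, -0.0]
opening: 54.9
t 11.87 tcp [ 572.  -266.9   -3.7] yaw 1.298 bay [[ -92.9 -274.6]] | rz 0.007 dx 28.3 dy -2.4 dz -0.7
tcp [ 572.  -266.9   -3.7] open 54.9 low [[542, -265, 7], [600, -276, 9], [546, -246, 12], [604, -265, 12], [599, -281, 16], [546, -245, 17]] n 76 x [538. 611.] y [-281. -244.]
```

To row units: 5 mm / 750 = 0.0067, 4 mm / 750 = 0.0053.

```bash
echo '[[[0.0067,0,0,0,0,0],[0.0067,0,0,0,0,0],[0.0067,0,0,0,0,0],[0.0053,0,0,0,0,0],[0.004,0,0,0,0,0],[0.0027,0,0,0,0,0],[0.0027,0,0,0,0,0],[0.0027,0,0,0,0,0]]]' | python3 jog.py | egrep "pos|ft_f"
echo '[[[0.0027,0,0,0,0,0],[0.0027,0,0,0,0,0],[0.0027,0,0,0,0,0],[0.0027,0,0,0,0,0]]]' | python3 jog.py | egrep "pos|ft_f"
python3 - <<'E'
from h import *
goal(world((-66,-126)),-3,np.pi/2-.33+.05)
E
```

```text
position: [579.9, -240.0, -3.2]
ft_force: [-0.3, -3.1, 0.6]
position: [582.0, -232.4, -3.2]
ft_force: [0.0, -2.0, 0.1]
t 12.92 tcp [ 582.  -232.4   -3.2] yaw 1.300 bay [[ -81.1 -240.7]] | rz 0.009 dx 113.4 dy -22.9 dz -0.2
```

To row units: 4 mm / 750 = 0.0053, -0.8 mm / 750 = -0.0011.

```bash
for k in 1 2; do echo '[[[0.0053,-0.0011,0,0,0,0],[0.0053,-0.0011,0,0,0,0],[0.0053,-0.0011,0,0,0,0],[0.0053,-0.0011,0,0,0,0],[0.0053,-0.0011,0,0,0,0],[0.0053,-0.0011,0,0,0,0],[0.0053,-0.0011,0,0,0,0],[0.0053,-0.0011,0,0,0,0]]]' | python3 jog.py | egrep "pos|ft_f"; done
echo '[[[0.0053,-0.0011,0,0,0,0],[0.0053,-0.0011,0,0,0,0],[0.0053,-0.0011,0,0,0,0],[0.0053,-0.0011,0,0,0,0],[0.0053,-0.0011,0,0,0,0],[0,0,0,0,0,0]]]' | python3 jog.py | egrep "pos|ft_f"
python3 - <<'E'
from h import *
goal(world((-66,-126)),-3,np.pi/2-.33+.05)
f=cam("top")["frame"]; cv2.imwrite("pics/c8.png",cv2.resize(f[135:235,180:340],None,fx=5,fy=5,interpolation=cv2.INTER_CUBIC))
E
```

```text
position: [584.4, -199.5, -3.2]
ft_force: [-1.2, -1.1, 0.6]
position: [586.8, -166.9, -3.3]
ft_force: [-0.4, -3.6, 1.8]
position: [588.2, -146.1, -3.3]
ft_force: [1.5, 0.1, 0.4]
t 14.75 tcp [ 588.2 -146.1   -3.3] yaw 1.300 bay [[ -70.6 -154.7]] | rz 0.009 dx 28.7 dy -4.9 dz -0.3
```

View pics/c8.png

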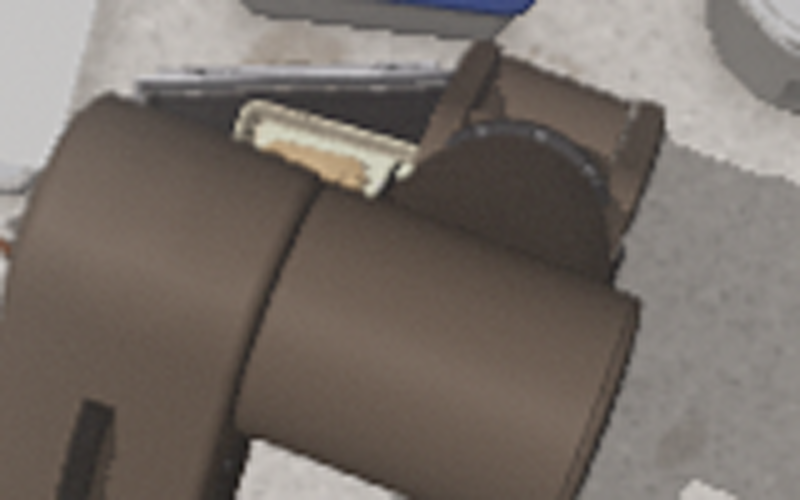

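Back-left corner at (240,103), back edge running to (415,150), tracking as planned. That was my last allowed picture, so from here I work from numbers.

```bash
cat >> h.py <<'E'
def cloud(n,zmin=17,zmax=34):
    "bay-frame points of ivory tray pixels (colour + depth for gating, ray onto rim height)"
    i=cam(n); f=i["frame"].astype(int); Z=i["range_z"]; v,u=np.mgrid[0:384,0:512]
    C=(np.linalg.inv(i["K"])@np.c_[u.ravel(),v.ravel(),np.ones(u.size)].T)*Z.ravel()
    W=(i["R"].T@(C-np.ravel(i["tvec"])[:,None])).T; B=bay(W)
    d=(f[:,:,2]-f[:,:,0]).ravel(); br=f.max(2).ravel()
    ok=(d>=15)&(br>100)&(Z.ravel()>0)&(W[:,2]>zmin-6)&(W[:,2]<zmax+6)&(B[:,0]>-150)&(B[:,0]<56)&(np.abs(B[:,1])<230)
    uv=np.c_[u.ravel(),v.ravel()][ok]; return bay(ray(i,uv,26)),i
def back_edge(n="top",lo=-100,hi=90,step=8):
    "max x of tray points per y bin, robust line fit"
    p,_=cloud(n); o=[]
    for y in np.arange(lo,hi,step):
        q=p[(p[:,1]>=y)&(p[:,1]<y+step)]
        if len(q)>3: o.append((y+step/2,np.sort(q[:,0])[-2],q[:,0].min()))
    return np.array(o)
E
python3 - <<'E'
from h import *
np.set_printoptions(precision=1,suppress=True)
i=cam("top"); T=lambda *p: np.array(p)/5+[180,135]-.4
b=bay(ray(i,T((238,103),(415,150)),26)); d=b[0]-b[1]; print(b,np.arctan2(*d))
for n in("top","side"):
    p=back_edge(n,-160,110,10); print(n,p.tolist())
E
```

```text
[[ 35.6  42.3]
 [ -3.1 -84. ]] 0.29763516545167534
top [[-85.0, -0.9154705424917976, -8.221207221288209], [-75.0, 3.109998451055721, -8.116372195028687], [-65.0, 7.139274203878258, -0.3905462970538287], [-55.0, 7.349554990749926, -33.2193658330221], [-45.0, 11.382801044079233, -25.540541650652408], [-35.0, 15.419864877061901, -25.436059141679323], [-25.0, 19.460751913000657, -21.43442880700484], [-15.0, 23.505467585475177, -17.42902581101936], [-5.0, 27.554017338366076, -9.721263830073267], [5.0, 27.765097027258065, -5.809616661571263], [15.0, 31.81764549104582, -1.6844356752364116], [25.0, 35.87403916113261, 2.2346468721207633], [35.0, 32.45139904642088, 13.908545734109687]]
side [[-145.0, -20.76381838339335, -51.55291764815266], [-135.0, -20.41128915101388, -100.79834527917718], [-125.0, -16.262297436090268, -111.844898189936], [-115.0, -12.163172679054446, -115.20653147113897], [-105.0, -8.113021219847965, -114.29422638401644], [-95.0, -7.977782405895978, -75.42337778036013], [-85.0, -0.37897567635843243, -26.510803529309968], [-75.0, 3.553599479221393, -78.48719793245121], [-65.0, 7.440020597624593, -3.6244920401282363], [-55.0, 11.281095457842085, -18.21959102996201], [-45.0, 11.43296331128536, 4.045842579494851], [-35.0, 15.206895791356, -21.047012056660712], [-25.0, 18.884099907275147, -35.14173760703142], [-15.0, 22.58297537345574, -45.72969536778338], [-5.0, 26.239795860887543, -55.99572297040724], [5.0, 29.8552745419004, -73.27078652945822], [15.0, 33.43010855407085, -72.96027138696486], [25.0, 36.96497944835524, -72.34442596210539], [35.0, 36.96895624476716, -68.22391071762044], [45.0, 30.026999086061686, -64.14914109006354], [55.0, 9.25948300952878, -60.119359488747705], [65.0, -4.37587765191974, -59.58691469918271]]
```

To row units: 4 mm / 750 = 0.0053.

```bash
echo '[[[0.0053,0,0,0,0,0],[0.0053,0,0,0,0,0],[0.0053,0,0,0,0,0],[0.0053,0,0,0,0,0],[0.0053,0,0,0,0,0],[0.0053,0,0,0,0,0]]]' | python3 jog.py | egrep "pos|ft_f"
echo '[[[0.004,0,0,0,0,0],[0.004,0,0,0,0,0],[0.004,0,0,0,0,0],[0.0027,0,0,0,0,0],[0,0,0,0,0,0]]]' | python3 jog.py | egrep "pos|ft_f"
python3 - <<'E'
from h import *
np.set_printoptions(precision=0,suppress=True,linewidth=200)
goal(world((-66,-126)),-3,np.pi/2-.33+.05)
for n in("top","side"): print(n);print(back_edge(n,-160,115,10).T)
E
```

```text
position: [594.8, -123.4, -3.3]
ft_force: [0.2, -1.6, -1.3]
position: [597.7, -112.8, -3.2]
ft_force: [-0.5, -1.0, 0.1]
t 15.87 tcp [ 598. -113.   -3.] yaw 1.300 bay [[ -59. -122.]] | rz 0.009 dx -5.9 dy -4.9 dz -0.2
top
[[-35. -25. -15.  -5.   5.  15.  25.  35.  45.  55.  65.  75.]
 [ 15.  19.  24.  28.  28.  32.  36.  40.  40.  44.  45.  37.]
 [-11.  12. -10. -24. -24. -20. -16.  -9.  -5.  -1.   3.   7.]]
side
[[-115. -105.  -95.  -85.  -75.  -65.  -55.  -45.  -35.  -25.  -15.   -5.    5.   15.   25.   35.   45.   55.   65.   75.   85.   95.  105.]
 [ -12.   -8.   -8.   -0.    4.    7.   11.   11.   15.   15.   23.   26.   30.   30.   37.   40.   44.   47.   47.   44.   34.   -4.  -20.]
 [ -46.  -76.  -95.  -83.  -78.  -56.    4.  -69.  -10.   -6.   -6.   -9.  -73.  -73.  -72.  -68.  -64.  -60.  -60.  -56.  -52.  -48.  -44.]]
```

To row units: 3 mm / 750 = 0.004, 2 mm / 750 = 0.0027.

```bash
echo '[[[0.004,0,0,0,0,0],[0.004,0,0,0,0,0],[0.004,0,0,0,0,0],[0.0027,0,0,0,0,0],[0,0,0,0,0,0]]]' | python3 jog.py | egrep "pos|ft_f"
echo '[[[-0.0067,0,0,0,0,0],[-0.02,0,0,0,0,0],[-0.0133,0,-0.0267,0,0,0],[0,0,-0.0467,0,0,0],[0,0,-0.0267,0,0,0],[-0.0267,-0.04,0,0,0,0],[-0.0267,-0.04,0,0,0,0],[-0.0133,-0.04,0,0,0,0]]]' | python3 jog.py 30 | egrep "pos|ft_f"
python3 - <<'E'
from h import *
np.set_printoptions(precision=0,suppress=True,linewidth=200)
for n in("top","side"): print(n);print(back_edge(n,-170,115,10).T)
goal(world((-140,-110)),71,-.28)
E
```

```text
position: [600.7, -102.2, -3.2]
ft_force: [0.3, -1.2, 0.4]
position: [490.8, -157.4, 72.1]
ft_force: [-0.1, -0.5, -0.7]
top
[[-105.  -95.  -85.  -75.  -65.  -55.  -45.  -35.  -25.  -15.   -5.    5.   15.   25.   35.   45.   55.   65.   75.   85.   95.  105.]
 [ -13.   -5.   -1.    3.    4.    7.   11.   15.   16.   20.   24.   28.   28.   32.   36.   40.   44.   45.   48.   41.   19.  -18.]
 [ -38.  -75.  -96. -103. -103.  -99.  -95.  -95.  -91.  -87.  -83.  -79.  -79.  -75.  -71.  -67.  -45.  -37.  -19.  -51.  -47.  -47.]]
side
[[-105.  -95.  -85.  -75.  -65.  -55.  -45.  -35.  -25.  -15.   -5.    5.   15.   25.   35.   45.   55.   65.   75.   85.   95.  105.  115.]
 [  -8.   -8.   -0.    4.    4.    8.    8.   15.   19.   23.   23.   26.   30.   33.   37.   40.   44.   47.   47.   47.   37.   10.  -27.]
 [ -31.  -75.  -83.  -78.  -78.  -58.  -14.  -10.   -6.   15.   19.   -2.  -73.  -72.  -68.  -68.  -64.  -60.  -56.  -55.  -51.  -47.  -44.]]
t 17.15 tcp [ 488. -156.   72.] yaw 1.297 bay [[-171. -160.]] | rz 1.577 dx 13.3 dy -57.4 dz 0.8
```

To row units: 0.12 rad / 4 = 0.03.

```bash
echo '[[[0,0,0,0,0,0.03],[0,0,0,0,0,0.03],[0,0,0,0,0,0.03],[0,0,0,0,0,0.03],[0,0,0,0,0,0.03],[0,0,0,0,0,0.03],[0,0,0,0,0,0.03],[0,0,0,0,0,0.03]]]' | python3 jog.py 0 | egrep "pos|ft_f"
echo '[[[0,0,0,0,0,0.03],[0,0,0,0,0,0.03],[0,0,0,0,0,0.03],[0,0,0,0,0,0.03],[0,0,0,0,0,0.0268],[0,0,0,0,0,0],[0,0,0,0,0,0]]]' | python3 jog.py | egrep "pos|ft_f|open"
python3 - <<'E'
from h import *
goal(world((-133,-58)),-3,-.25)
E
```

```text
position: [492.7, -156.5, 71.8]
ft_force: [-0.5, -0.1, -0.0]
position: [492.6, -156.3, 71.7]
ft_force: [0.2, -0.8, 0.3]
opening: 0.3
t 18.40 tcp [ 492.6 -156.3   71.7] yaw -0.244 bay [[-166.6 -160.1]] | rz 0.006 dx 2.0 dy -107.5 dz 74.7
```

To row units: -27 mm / 750 = -0.036, -26 mm / 750 = -0.0347.

```bash
echo '[[[-0.004,-0.036,0,0,0,0],[0,-0.036,0,0,0,0],[0,-0.036,0,0,0,0],[0,-0.0347,0.02,0,0,0],[0,0,0.0333,0,0,0],[0,0,0.0267,0,0,0],[0,0,0.0187,0,0,0],[0,0,0,0,0,0]]]' | python3 jog.py | egrep "pos|ft_f"
python3 - <<'E'
from h import *
goal(world((-115,-64)),-3,-.25);tip()
E
```

```text
position: [514.7, -51.0, -4.6]
ft_force: [-0.6, 0.6, 0.5]
t 19.07 tcp [514.7 -51.   -4.6] yaw -0.243 bay [[-139.3  -56.1]] | rz 0.007 dx 25.5 dy 0.4 dz -1.6
tcp [514.7 -51.   -4.6] open 0.3 low [[521, -52, 8], [506, -45, 9], [514, -42, 12], [510, -47, 12], [510, -41, 12], [517, -46, 12]] n 10 x [506. 525.] y [-51. -41.]
```

To row units: 5 mm / 750 = 0.0067, 4 mm / 750 = 0.0053.

```bash
echo '[[[0.0067,0,0,0,0,0],[0.0067,0,0,0,0,0],[0.0067,0,0,0,0,0],[0.0053,0,0,0,0,0],[0.004,0,0,0,0,0]]]' | python3 jog.py | egrep "pos|ft_f"
for k in 1 2 3; do echo '[[[0.0027,0,0,0,0,0],[0.0027,0,0,0,0,0],[0.0027,0,0,0,0,0]]]' | python3 jog.py | egrep "pos|ft_f";done
python3 - <<'E'
from h import *
np.set_printoptions(precision=0,suppress=True,linewidth=200)
for n in("top","side"): print(n);print(back_edge(n,-170,115,10).T)
goal(world((-140,-110)),71,-.28)
E
```

```text
position: [538.0, -56.9, -1.7]
ft_force: [-0.4, -0.6, -0.5]
position: [542.6, -58.0, -2.3]
ft_force: [-1.5, -0.3, 0.4]
position: [548.7, -59.5, -2.4]
ft_force: [-1.4, -0.6, 0.5]
position: [554.7, -61.0, -2.3]
ft_force: [-1.3, -0.1, -0.4]
top
[[ -5.   5.  15.  25.  35.  45.  55.  65.  75.  85.  95. 105.]
 [ 31.  32.  36.  36.  40.  40.  44.  45.  49.  45.  38.   5.]
 [ 24.  -6. -31. -42. -45. -49. -49. -37. -26. -29. -33. -29.]]
side
[[-105.  -95.  -85.  -75.  -65.  -55.  -35.  -25.  -15.   -5.    5.   15.   25.   35.   45.   55.   65.   75.   85.   95.  105.  115.]
 [   7.    7.   15.   15.   19.   22.   26.   26.   30.   30.   33.   37.   37.   40.   44.   44.   47.   47.   51.   44.   37.  -13.]
 [ -16.  -42.  -41.  -37.  -37.  -44.  -76.  -75.  -75.  -71.  -70.  -66.  -65.  -65.  -61.  -60.  -56.  -56.  -52.  -51.  -47.  -44.]]
t 20.38 tcp [555. -61.  -2.] yaw -0.247 bay [[-100.  -68.]] | rz 0.033 dx -24.7 dy 52.7 dz -73.3
```

To row units: -35 mm / 750 = -0.0467, -20 mm / 750 = -0.0267, -0.12 rad / 4 = -0.03.

```bash
echo '[[[-0.008,0,0,0,0,0],[-0.02,0,0,0,0,0],[-0.0133,0,-0.0267,0,0,0],[0,0,-0.0467,0,0,0],[0,0.0267,-0.0267,0,0,0],[0,0.0467,0,0,0,0],[0,0.0467,0,0,0,0],[0,0.0267,0,0,0,-0.03]]]' | python3 jog.py 30 | egrep "pos|ft_f"
echo '[[[0,0,0,0,0,-0.03],[0,0,0,0,0,-0.03],[0,0,0,0,0,-0.03],[0,0,0,0,0,-0.03],[0,0,0,0,0,-0.03],[0,0,0,0,0,-0.03],[0,0,0,0,0,-0.03],[0,0,0,0,0,-0.03]]]' | python3 jog.py | egrep "pos|ft_f"
echo '[[[0,0,0,0,0,-0.03],[0,0,0,0,0,-0.03],[0,0,0,0,0,-0.03],[0,0,0,0,0,-0.03],[0,0,0,0,0,-0.019],[0,0,0,0,0,0],[0,0,0,0,0,0]]]' | python3 jog.py | egrep "pos|ft_f|open"
python3 - <<'E'
from h import *
np.set_printoptions(precision=0,suppress=True,linewidth=200)
for n in("top","side"): print(n);print(back_edge(n,-170,115,10).T)
goal(world((-55,-138)),-3,1.39)
E
```

```text
position: [496.7, -162.2, 73.4]
ft_force: [0.3, -0.5, 0.0]
position: [497.2, -159.8, 72.8]
ft_force: [-1.2, -0.3, -0.7]
position: [497.3, -159.8, 72.8]
ft_force: [0.4, -0.6, -0.6]
opening: 30.3
top
[[-105.  -95.  -85.  -75.  -65.  -55.  -45.  -35.  -25.  -15.   -5.    5.   15.   25.   35.   45.   55.   65.   75.   85.   95.  105.]
 [   6.   10.   14.   14.   18.   19.   23.   23.   27.   27.   31.   32.   36.   36.   40.   40.   44.   45.   49.   45.   38.    5.]
 [  -9.  -67.  -85.  -89.  -85.  -85.  -81.  -80.  -80.  -76.  -72.  -72.  -68.  -68.  -64.  -64.  -49.  -41.  -26.  -51.  -47.  -47.]]
side
[[-105.  -95.  -85.  -75.  -65.  -55.  -35.  -25.  -15.   -5.    5.   15.   25.   35.   45.   55.   65.   75.   85.   95.  105.  115.]
 [   7.    7.   15.   15.   19.   22.   26.   26.   30.   30.   33.   37.   37.   40.   44.   44.   47.   47.   51.   44.   30.  -20.]
 [ -16.  -72.  -83.  -78.  -78.  -44.  -76.  -75.  -75.  -71.  -70.  -66.  -65.  -65.  -61.  -60.  -56.  -56.  -52.  -51.  -47.  -44.]]
t 22.40 tcp [ 497. -160.   73.] yaw 1.386 bay [[-162. -164.]] | rz -0.004 dx 49.8 dy 98.2 dz 75.8
```

To row units: 25 mm / 750 = 0.0333, 23 mm / 750 = 0.0307.

```bash
echo '[[[0,0.0333,0,0,0,0],[0,0.0333,0,0,0,0],[0.0133,0.0333,0,0,0,0],[0.0267,0.0307,0,0,0,0],[0.02,0,0.0333,0,0,0],[0,0,0.0333,0,0,0],[0,0,0.0333,0,0,0],[0,0,0,0,0,0]]]' | python3 jog.py | egrep "pos|ft_f"
echo '[[[0.0053,0,0,0,0,0],[0.0053,0,0,0,0,0],[0.0053,0,0,0,0,0],[0.0053,0,0,0,0,0],[0.0027,0,0,0,0,0]]]' | python3 jog.py | egrep "pos|ft_f"
for k in 1 2 3; do echo '[[[0.0027,0,0,0,0,0],[0.0027,0,0,0,0,0]]]' | python3 jog.py | egrep "pos|ft_f";done
python3 - <<'E'
from h import *
goal(world((-55,-138)),-3,1.39);tip()
E
```

```text
position: [599.9, -132.4, -6.4]
ft_force: [-0.2, -0.0, -0.8]
position: [605.8, -115.3, -1.1]
ft_force: [-0.4, -0.0, 0.3]
position: [606.2, -111.7, -1.8]
ft_force: [0.2, -0.4, -0.3]
position: [606.8, -107.8, -2.2]
ft_force: [0.2, -0.5, 0.3]
position: [607.5, -103.8, -2.3]
ft_force: [-0.1, -0.2, -0.1]
t 23.98 tcp [ 607.5 -103.8   -2.3] yaw 1.389 bay [[ -49.3 -113.5]] | rz -0.001 dx -25.1 dy 0.0 dz 0.7
tcp [ 607.5 -103.8   -2.3] open 30.1 low [[634, -125, 1], [622, -118, 6], [595, -94, 22], [626, -98, 23], [588, -94, 26], [633, -100, 27]] n 71 x [584. 635.] y [-114.  -86.]
```

To row units: 2 mm / 750 = 0.0027.

```bash
for k in 1 2 3 4; do echo '[[[0.0027,0,0,0,0,0],[0.0027,0,0,0,0,0]]]' | python3 jog.py | egrep "pos|ft_f";done
python3 - <<'E'
from h import *
np.set_printoptions(precision=0,suppress=True,linewidth=200)
for n in("top","side"): print(n);print(back_edge(n,-170,125,10).T)
goal(world((-55,-138)),-3,1.39)
E
```

```text
position: [608.2, -100.0, -2.3]
ft_force: [-0.3, -0.4, 0.9]
position: [608.8, -96.2, -2.3]
ft_force: [-0.7, -2.2, 0.2]
position: [609.6, -92.1, -2.3]
ft_force: [0.1, -1.4, 0.6]
position: [610.4, -88.1, -2.3]
ft_force: [-1.2, -2.2, -0.5]
top
[[-15.  -5.   5.  15.  25.  35.  45.  55.  65.  75.  85.  95. 105.]
 [ 27.  31.  32.  32.  36.  36.  40.  40.  45.  45.  49.  49.  42.]
 [ 20.   5.  24.  -5. -20. -20. -16. -12.  -8.  -4.   0.   4.   8.]]
side
[[-85. -75. -65. -55. -45. -35. -25. -15.  -5.   5.  15.  25.  35.  45.  55.  65.  75.  85.  95. 105. 115. 125.]
 [ 11.  15.  19.  22.  19.  22.  26.  30.  30.  33.  33.  37.  37.  40.  44.  44.  47.  47.  50.  47.  14.  -3.]
 [-60. -78. -78. -77. -40. -76. -75. -75. -74. -70. -69. -65. -65. -64. -60. -60. -56. -55. -55. -51. -50. -46.]]
t 24.80 tcp [610. -88.  -2.] yaw 1.389 bay [[-46. -98.]] | rz -0.001 dx -41.4 dy -0.0 dz 0.7
```

To row units: -35 mm / 750 = -0.0467, -20 mm / 750 = -0.0267, 0.12 rad / 4 = 0.03.

```bash
echo '[[[-0.008,0,0,0,0,0],[-0.02,0,0,0,0,0],[-0.0133,0,-0.0267,0,0,0],[0,0,-0.0467,0,0,0],[-0.0133,-0.0267,-0.0267,0,0,0],[-0.0133,-0.0467,0,0,0,0],[-0.0133,-0.0467,0,0,0,0],[0,-0.0267,0,0,0,0.03]]]' | python3 jog.py 0 | egrep "pos|ft_f"
echo '[[[0,0,0,0,0,0.03],[0,0,0,0,0,0.03],[0,0,0,0,0,0.03],[0,0,0,0,0,0.03],[0,0,0,0,0,0.03],[0,0,0,0,0,0.03],[0,0,0,0,0,0.03],[0,0,0,0,0,0.03]]]' | python3 jog.py | egrep "pos|ft_f"
echo '[[[0,0,0,0,0,0.03],[0,0,0,0,0,0.03],[0,0,0,0,0,0.03],[0,0,0,0,0,0.03],[0,0,0,0,0,0],[0,0,0,0,0,0]]]' | python3 jog.py | egrep "pos|ft_f|open"
python3 - <<'E'
from h import *
np.set_printoptions(precision=0,suppress=True,linewidth=200)
for n in("top","side"): print(n);print(back_edge(n,-170,125,10).T)
goal(world((-122,-57)),-3,-.17)
E
```

```text
position: [487.6, -129.6, 73.1]
ft_force: [-0.2, 0.3, 0.8]
position: [490.9, -129.4, 72.8]
ft_force: [-0.0, -0.4, -0.7]
position: [491.0, -129.1, 72.8]
ft_force: [0.4, 0.5, -0.2]
opening: 0.5
top
[[-85. -75. -65. -55. -45. -35. -25. -15.  -5.   5.  15.  25.  35.  45.  55.  65.  75.  85.  95. 105. 115.]
 [ 14.  14.  18.  19.  23.  23.  27.  27.  31.  32.  32.  36.  36.  40.  40.  45.  45.  49.  49.  46.  12.]
 [-56. -70. -70. -81. -81. -80. -80. -76. -76. -72. -72. -68. -67. -64. -45. -45. -33. -26.  -7. -51. -50.]]
side
[[-85. -75. -65. -55. -45. -35. -25. -15.  -5.   5.  15.  25.  35.  45.  55.  65.  75.  85.  95. 105. 115. 125.]
 [ 11.  15.  19.  22.  19.  22.  26.  30.  30.  33.  33.  37.  37.  40.  44.  44.  47.  47.  50.  47.  14.   0.]
 [-60. -78. -78. -77. -40. -76. -75. -75. -74. -70. -69. -65. -65. -64. -60. -60. -56. -55. -55. -51. -50. -46.]]
t 26.73 tcp [ 491. -129.   73.] yaw -0.168 bay [[-167. -133.]] | rz 0.002 dx 27.2 dy -83.6 dz 75.8
```

To row units: -28 mm / 750 = -0.0373, -27 mm / 750 = -0.036.

```bash
echo '[[[0,-0.0373,0,0,0,0],[0,-0.0373,0,0,0,0],[0.0133,-0.036,0,0,0,0],[0.0187,0,0.0267,0,0,0],[0,0,0.0333,0,0,0],[0,0,0.0267,0,0,0],[0,0,0.012,0,0,0],[0,0,0,0,0,0]]]' | python3 jog.py | egrep "pos|ft_f"
echo '[[[0.0053,0,0,0,0,0],[0.0053,0,0,0,0,0],[0.0053,0,0,0,0,0],[0.0027,0,0,0,0,0]]]' | python3 jog.py | egrep "pos|ft_f"
for k in 1 2 3; do echo '[[[0.0027,0,0,0,0,0],[0.0027,0,0,0,0,0],[0.0027,0,0,0,0,0]]]' | python3 jog.py | egrep "pos|ft_f";done
python3 - <<'E'
from h import *
np.set_printoptions(precision=0,suppress=True,linewidth=200)
for n in("top","side"): print(n);print(back_edge(n,-170,125,10).T)
goal(world((-60,-70)),-3,.05)
E
```

```text
position: [528.0, -50.6, -2.9]
ft_force: [-0.1, 0.3, 0.1]
position: [544.0, -53.4, -0.2]
ft_force: [0.1, -0.1, -0.0]
position: [548.9, -54.1, -1.0]
ft_force: [0.2, 0.2, -0.6]
position: [554.7, -55.1, -1.3]
ft_force: [-0.2, 0.6, 0.3]
position: [560.3, -56.1, -1.3]
ft_force: [-2.0, -0.3, -0.4]
top
[[  5.  15.  25.  35.  45.  55.  65.  75.  85.  95. 105. 115.]
 [ 35.  36.  36.  40.  40.  41.  45.  45.  49.  49.  46.  20.]
 [ 28.  -5. -27. -34. -41. -45. -45. -37. -26. -10.  -6. -28.]]
side
[[-85. -75. -65. -55. -45. -35. -25. -15.  -5.   5.  15.  25.  35.  45.  55.  65.  75.  85.  95. 105. 115. 125.]
 [ 15.  22.  22.  26.  22.  26.  30.  30.  33.  33.  37.  37.  40.  40.  44.  44.  47.  47.  50.  47.  14.  -3.]
 [-41. -41. -41. -77. -76. -76. -72. -71. -71. -66. -66. -65. -61. -61. -60. -56. -56. -55. -51. -51. -50. -46.]]
t 28.58 tcp [561. -56.  -1.] yaw -0.171 bay [[-94. -64.]] | rz -0.221 dx 33.6 dy 6.4 dz 1.7
```

To row units: 2.5 mm / 750 = 0.0033, -0.017 rad / 4 = -0.0043.

```bash
echo '[[[0.0033,0,0,0,0,-0.0043],[0.0033,0,0,0,0,-0.0043],[0.0033,0,0,0,0,-0.0043],[0.0033,0,0,0,0,-0.0043],[0.0033,0,0,0,0,-0.0043],[0.0033,0,0,0,0,-0.0043],[0.0033,0,0,0,0,-0.0043],[0.0033,0,0,0,0,-0.0043]]]' | python3 jog.py | egrep "pos|ft_f"
echo '[[[0.0027,0,0,0,0,-0.0043],[0.0027,0,0,0,0,-0.0043],[0.0027,0,0,0,0,-0.0043],[0.0027,0,0,0,0,-0.0043]]]' | python3 jog.py | egrep "pos|ft_f"
python3 - <<'E'
from h import *
np.set_printoptions(precision=0,suppress=True,linewidth=200)
for n in("top","side"): print(n);print(back_edge(n,-170,125,10).T)
goal(world((-60,-70)),-3,.05)
E
```

```text
position: [580.6, -58.4, -1.3]
ft_force: [-1.6, -0.9, -0.6]
position: [588.5, -58.4, -1.3]
ft_force: [-1.5, -1.0, 0.3]
top
[[  5.  15.  25.  35.  45.  55.  65.  75.  85.  95. 105. 115.]
 [ 50.  51.  51.  51.  52.  52.  48.  49.  49.  49.  49.  38.]
 [ 43.   6. -16. -23. -30. -38. -30. -26.  -7. -18. -17. -17.]]
side
[[-95. -85. -75. -65. -55. -45. -35. -25. -15.  -5.   5.  15.  25.  35.  45.  55.  65.  75.  85.  95. 105. 115.]
 [ 29.  48.  44.  48.  48.  51.  51.  48.  51.  51.  51.  51.  51.  51.  51.  51.  51.  51.  54.  54.  50.  14.]
 [ 18. -27. -30. -22. -51. -51. -50. -50. -50. -49. -49. -48. -51. -51. -50. -50. -49. -49. -48. -48. -47. -47.]]
t 29.68 tcp [589. -58.  -1.] yaw 0.034 bay [[-66. -67.]] | rz -0.016 dx 5.6 dy 2.8 dz 1.8
```

To row units: 1 mm / 750 = 0.0013, -0.005 rad / 4 = -0.0013.

```bash
for k in 1 2 3 4; do echo '[[[0.0013,0,0,0,0,-0.0013],[0.0013,0,0,0,0,0]]]' | python3 jog.py | egrep "pos|ft_f"; done
python3 - <<'E'
from h import *
np.set_printoptions(precision=0,suppress=True,linewidth=200)
for n in("top","side"): print(n);print(back_edge(n,-170,125,10).T)
goal(world((-60,-70)),-3,.05)
E
```

```text
position: [590.2, -58.3, -1.3]
ft_force: [-1.0, -1.4, -0.2]
position: [591.7, -58.3, -1.3]
ft_force: [-6.6, -3.9, 4.2]
position: [591.7, -58.3, -1.3]
ft_force: [-17.5, -5.5, 13.2]
position: [591.7, -58.3, -1.3]
ft_force: [-28.4, -8.9, 19.1]
top
[[ 15.  25.  35.  45.  55.  65.  75.  85.  95. 105. 115.]
 [ 51.  51.  51.  52.  52.  48.  52.  49.  49.  49.  42.]
 [ 10.  -9. -20. -27. -34. -26. -26.  -7. -10. -14. -14.]]
side
[[-95. -85. -75. -65. -55. -45. -35. -15.  -5.   5.  15.  25.  35.  45.  55.  65.  75.  85.  95. 105. 115.]
 [ 33.  48.  48.  52.  52.  51.  51.  51.  51.  51.  51.  51.  51.  51.  51.  54.  54.  54.  54.  50.  14.]
 [ 18. -27. -26. -26. -47. -47. -47. -46. -49. -49. -48. -48. -47. -47. -50. -49. -49. -48. -48. -47. -47.]]
t 30.45 tcp [592. -58.  -1.] yaw 0.053 bay [[-63. -67.]] | rz 0.003 dx 2.8 dy 2.8 dz 1.7
```

Force 28 N: the tray is hard against something. I'll back off and measure.

To row units: -35 mm / 750 = -0.0467, -30 mm / 750 = -0.04.

```bash
echo '[[[-0.0067,0,0,0,0,0],[-0.02,0,0,0,0,0],[-0.02,0,-0.0267,0,0,0],[0,0,-0.0467,0,0,0],[0,0.04,-0.04,0,0,0],[-0.0133,0.0467,-0.04,0,0,0],[-0.0267,0.0467,0,0,0,0],[-0.0267,0.0467,0,0,0,0]]]' | python3 jog.py | egrep "pos|ft_f"
echo '[[[-0.0133,0.0467,0,0,0,0],[0,0.0467,0,0,0,0],[0,0.0467,0,0,0,0],[0,0,0,0,0,0]]]' | python3 jog.py | egrep "pos|ft_f"
python3 - <<'E'
from h import *
np.set_printoptions(precision=1,suppress=True,linewidth=220)
for n in("top","side"):
    e=back_edge(n,-130,130,10); print(n);print(e.T)
    k=(e[:,0]>-85)&(e[:,0]<90); print("back fit slope,x0",np.polyfit(e[k,0],e[k,1],1)); k=(e[:,0]>-85)&(e[:,0]<35); print("front",np.polyfit(e[k,0],e[k,2],1))
    i=cam(n); f=i["frame"].astype(int)
    p,_=cloud(n)
    q=p[(np.abs(p[:,0])<30)]; print("y ext",np.percentile(q[:,1],[.5,99.5]))
    # pixel profile across the rear at y=+-85 and 0: colours at z=28
    for y in(-85,-40,0,40,85):
        X=np.arange(36,72,3); P=np.array([[*world((x,y)),28.] for x in X]); uv=proj(i,P).round().astype(int)
        print(n,y,[(int(x),int(f[v,u].mean()),int(f[v,u,2]-f[v,u,0])) for x,(u,v) in zip(X,uv)])
E
```

```text
position: [520.1, -194.1, 111.6]
ft_force: [0.4, 0.1, -0.3]
position: [515.5, -303.7, 110.0]
ft_force: [-1.7, 0.6, 0.2]
top
[[-85.  -75.  -65.  -55.  -45.  -35.  -25.  -15.   -5.    5.   15.   25.   35.   45.   55.   65.   75.   85.   95.  105.  115. ]
 [ 47.7  51.7  52.   52.3  48.9  49.1  49.4  49.7  50.   50.2  50.5  50.9  51.2  51.5  51.7  48.4  52.4  48.9  49.1  49.4  42.2]
 [-48.8 -52.2 -52.1 -51.8 -51.5 -51.2 -36.2  27.1 -35.5 -42.7 -49.7 -49.4 -49.2 -48.9 -48.6 -33.6 -22.2 -51.2 -47.4 -47.1 -43.1]]
back fit slope,x0 [-0.  50.5]
front [  0.1 -36.8]
y ext [-89.4 112. ]
top -85 [(36, 184, 26), (39, 146, 26), (42, 152, 27), (45, 152, 27), (48, 154, 26), (51, 124, 8), (54, 149, -1), (57, 142, -1), (60, 142, -1), (63, 167, 4), (66, 183, 12), (69, 176, 11)]
top -40 [(36, 179, 25), (39, 141, 25), (42, 141, 25), (45, 125, 21), (48, 145, 24), (51, 146, 9), (54, 194, -2), (57, 194, -2), (60, 166, 0), (63, 169, 7), (66, 176, 11), (69, 176, 11)]
top 0 [(36, 196, 22), (39, 167, 24), (42, 139, 25), (45, 139, 24), (48, 173, 24), (51, 173, 24), (54, 117, 1), (57, 173, 0), (60, 163, 0), (63, 1
[... 1108 characters left out ...]
 29), (45, 166, 27), (48, 106, 22), (51, 182, 34), (54, 174, 2), (57, 84, -3), (60, 84, -3), (63, 75, -3), (66, 48, -2), (69, 157, -3)]
side 0 [(36, 204, 28), (39, 205, 30), (42, 205, 30), (45, 168, 27), (48, 128, 25), (51, 195, 33), (54, 122, 3), (57, 157, -5), (60, 172, -4), (63, 172, -4), (66, 169, -4), (69, 156, -1)]
side 40 [(36, 208, 24), (39, 207, 28), (42, 207, 28), (45, 172, 28), (48, 122, 23), (51, 194, 32), (54, 101, 12), (57, 148, -7), (60, 171, -4), (63, 166, -4), (66, 166, -4), (69, 188, -7)]
side 85 [(36, 204, 27), (39, 204, 30), (42, 189, 30), (45, 189, 30), (48, 109, 21), (51, 160, 31), (54, 116, 15), (57, 155, -7), (60, 173, -4), (63, 173, -4), (66, 169, -6), (69, 169, -6)]
```

Run:
```python
from h import *
np.set_printoptions(precision=1,suppress=True)
i=cam("top"); f=i["frame"].astype(int)
v,u=np.mgrid[140:200,190:300]; uv=np.c_[u.ravel(),v.ravel()]; B=bay(ray(i,uv,24)); px=f[uv[:,1],uv[:,0]]; d=px[:,2]-px[:,0]
ins=(np.abs(B[:,0])<45)&(B[:,1]>-85)&(B[:,1]<108)
t=B[ins&(d>38)]; print("tan",len(t),(t.min(0)+t.max(0))/2,np.median(t,0),np.percentile(t,[3,97],axis=0))
w=B[ins&(d<14)&(px.max(1)>130)]; w=w[w[:,1]<20]; print("white",len(w),np.median(w,0),np.percentile(w,[3,97],axis=0))
for nm,p0,box in(("cup",(500.6,254.9),0),): pass
# bay returns, y position at x=35, z=29
for n in("top","side"):
    i=cam(n); f=i["frame"].astype(int)
    for sgn in(1,-1):
        Y=np.arange(84,126,3)*sgn; P=np.array([[*world((32,y)),27.] for y in Y]); q=proj(i,P).round().astype(int); print(n,[(int(y),int(f[b,a].mean()),int(f[b,a,2]-f[b,a,0])) for y,(a,b) in zip(Y,q)])
s=bot.sense(); print(s["t"],s["ft_force"])
```

```text
tan 291 [-3.7 54.2] [ 1.  51.1] [[-33.1  21.7]
 [ 28.9  86.7]]
white 246 [  1.3 -31.2] [[-28.4 -60.8]
 [ 26.    0.4]]
top [(84, 199, 22), (87, 199, 22), (90, 198, 23), (93, 198, 23), (96, 150, 26), (99, 121, 22), (102, 121, 22), (105, 114, 20), (108, 135, 22), (111, 182, 23), (114, 153, 6), (117, 147, 0), (120, 147, 0), (123, 172, 0)]
top [(-84, 145, 25), (-87, 183, 26), (-90, 139, 22), (-93, 70, 9), (-96, 56, 4), (-99, 56, 4), (-102, 68, 4), (-105, 62, 4), (-108, 115, 8), (-111, 128, 4), (-114, 138, 1), (-117, 138, 1), (-120, 124, 1), (-123, 117, 1)]
side [(84, 133, 44), (87, 110, 38), (90, 110, 38), (93, 117, 31), (96, 117, 31), (99, 105, 25), (102, 199, 27), (105, 199, 27), (108, 177, 33), (111, 172, -2), (114, 172, -2), (117, 115, -8), (120, 197, 4), (123, 197, 4)]
side [(-84, 182, 28), (-87, 156, 15), (-90, 156, 15), (-93, 106, -6), (-96, 106, -6), (-99, 110, -2), (-102, 110, -2), (-105, 107, -3), (-108, 107, -3), (-111, 148, -5), (-114, 148, -5), (-117, 207, -4), (-120, 207, -4), (-123, 156, 19)]
31.9 [1.1 0.4 0.2]
```

```bash
python3 -c "
from plant import bot
print(bot.close_job())"
```

```text
the job is handed in; nothing more can be done
None
```

The tray went in left end first behind the pillar and now lies flat along the rear rail, with both models in their halves; I handed the job in at about 32 s and got no verdict back. It rests against the left return, about 11 mm left of centre by my measurement (limit 16 mm); finger force peaked at about 28 N in x (limit 39 N). I kept the arm clear of the cup, bottle, tape roll and spatula but did not re-measure them before handing in.

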